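# Catch and lower the incubator lid

## Robot

A 6-joint arm with a two-finger parallel gripper is mounted at the origin on the work surface. World frame = base frame: x ahead of the robot, y to its left, z up, the work surface at z = 0. Lengths are in m, angles in rad, forces in N, time in s.
With the tool pointing down it reaches from about 0.375 to 0.9 m from the base axis. Payload 3.1 kg.
Tool frame: the origin (TCP) lies where the fingers leave the gripper's body, on its centre line; the fingertips stand 73 mm ahead of it and the grasp point (between the pads) lies 54 mm ahead of it; z points along the fingers, y is the line along which they close (so a half turn about z gives the same grasp; the last joint's range is limited). The gripper opens to 85 mm and grips with 20 to 120 N. Pads are 22 mm wide; open, the fingers measure 114 mm over their backs; the gripper's body (76 mm by 85 mm) begins 54 mm behind the grasp point. The pads swing forward as they close: fully open they stand 13 mm farther back than shut.
Start: joints at [0.993, 0.527, 1.433, -0, 1.181, -0.178], TCP at [0.243, 0.576, 0.304] pointing down, gripper open.
Joint ranges: [-3.08, 3.08], [-0.75, 2.2], [0.22, 2.44], [-1.43, 4.57], [0, 2.65], [-2.85, 2.85]. Speed limits (rad/s): [2.79, 2.79, 3.14, 3.14, 3.14, 3.14].

## Interface

Orientations are given as a unit quaternion [x, y, z, w].
In Python, from station import manip gives the robot as it stands.
- The arm moves only by the shell command python3 -m crank 'ROWS' [FORCE]. ROWS is JSON, a list of rows, each an object with "dp": the shift along the tool's x, y, z normalised to -1 to 1, where 1 is 50 cm, a list of three; "delta_rot": the turn, a rotation vector about the tool's x, y, z normalised to -1 to 1, where 1 is 2 pi rad, a list of three; "fingers": the opening, from -1 (shut) to 1 (fully open). A call has 1 to 12 rows; each row shifts and turns the commanded pose from where the row before left it, along the tool's axes as they then stand; what a row does not reach is not made up. A row lasts 1/12 s, in which the tool goes at most 41.7 mm and 7.16 degrees, less where a joint would pass 70% of its speed; a pose out of reach is approached as far as the arm can. A call with a number of a shift or a turn outside -1 to 1 is refused whole. A call with a gripper value outside its range is refused whole. The fingers move at their own pace and stop on an object; FORCE is the grip in N (left out, the last holds). Time passes only in rows, so rows that do not move let the fingers close. It gives the time, the measured TCP pose, the force, the opening and the grip force at its end, in the units of the state.
- manip.sense(): the state, without advancing time (a new reading comes with each control period).
- manip.snapshot(name): name is "scene" or "top" or "wrist"; returns (picture, depth): 384x512x3 uint8, red, green, blue; 384x512 float32, m along the optical axis (not along the pixel's ray), 0 where there is no reading.
- manip.camera_model(name): a dict with "fx", "fy", "cx", "cy" (pixels), "k1" (the pictures are not rectified: a ray, as slopes to the right and down, at radius r is drawn at 1 + k1 r^2 times it, then the intrinsics apply), "origin" and "attitude" of the camera in the world. Camera axes: x right, y up, looking along -z (the intrinsics and any distortion apply to the point x, -y, -z); pixel columns grow to the right and rows downward; lengths in m; the calibration is good to about 2 mm. A picture is of the moment at which its call begins: read the wrist's pose just before it. camera_model takes no time and is no camera call; for the wrist camera it gives the pose at the moment of the call.
- manip.sign_off(): hands the job in; it is judged then, once.
The state is a dict: "t": time; "q": joint angles; "qd": joint speeds; "tau": joint torques, N m; "tcp_pos": TCP position; "tool_rot": TCP orientation; "force": force on the tool from outside, world axes, zero at the start; "ft_torque": the same for the moment, N m; "finger_gap": opening from 0.0 (shut) to 1.0 (fully open); "gripper_force": force on a finger pad.
Only numpy, scipy, OpenCV 4.12 (cv2) and the standard library are available. Lean on these libraries where they do the work, as an engineer would, in place of code of your own. Each camera call takes 0.05 s, during which the arm holds its last target. There are 200 camera calls.

## Task

Close the lid of the small tube incubator on the bench, which stands open just past upright, using only the fingers and without gripping or pinching it: tip it forward past its balance, catch it on a finger from underneath as it falls, and ride it down gently until it is fully shut, with no slam. Do not lift or swing the lid back up on the way, and leave the sample tube, the bottle and the tip box where they stand. Finish with the hand clear of everything.

Things in the scene. Friction and masses are not known exactly. Their poses are not given: they have to be found in the camera images.
- incubator: Fixed white bench-top box, 110 mm high, open-topped under the lid. Origin on the bench right below the middle of the lid's hinge line; -x points to its front (roughly to the robot), y along the hinge, z up. Front wall at x = -135 mm, back at +35 mm, left side at y = +65 mm, right side (control strip with display, level with the rim) at y = -175 mm.
- hinge_mid (a point): Middle of the lid's hinge line, on the fixed housing, 110 mm above the bench; same axes as the incubator.
- lid (a joint): Lid angle t, rad: 0 shut (level, on the rim), 1.571 upright, 1.9 its back stop. Stiff hinge: the lid stays put within about 0.12 of upright; tipped below about 1.25 it falls shut in 1 to 3 s (a tired damper limits it to about 2.2 rad/s). Its free edge lies 170*cos(t) mm in front of the hinge line and 170*sin(t) mm above it.
- lid_lip (a point): Middle of the free edge of the flat grey lid (170 x 120 x 8 mm, 0.3 to 0.46 kg), on its underside, 170 mm from the hinge line. Axes turn with the lid: -x from hinge to edge, z out of its top face, y along the edge (60 mm either side). Shut, the edge overhangs the front wall by 35 mm with free space below, so a fingertip can stay under it until the lid rests on the rim.
- sample_tube: Bystander: a loose capped tube with a foot, upright, 22 mm wide, 68 mm high; origin at its underside.
- reagent_bottle: Bystander: a loose white bottle, 52 mm wide, 110 mm high; origin at its underside.
- tip_box: Bystander: a loose grey box 80 x 120 x 50 mm; origin at the centre of its underside.

How it is judged:
By the outcome, as a careful person would: the job done as asked, in the order asked, and still so for the second after the job is handed in, with the robot touching nothing.
It also fails if it takes over 51 s, if anything falls off the work surface, if the arm or the gripper's body presses on something with over 40 N, if the wrist force passes 120 N, or if a joint passes its speed limit or range.

## Working session

There is one attempt and no reset: what is moved stays moved. The work goes in short steps, Python scripts to look and compute and a shell command to move; the robot and the scene stay as the last step left them, time stands still between calls to the robot, and variables do not carry over. Pictures are saved under pics/ and viewed, at most 10 in all, crops included, and the job is handed in when it is done.

```bash
mkdir -p pics; ls; cat > h.py <<'E'
import numpy as np, cv2
from station import manip
from scipy.spatial.transform import Rotation as R
def cam(n):
    m=manip.camera_model(n); a=np.array(m['attitude'],float)
    Rm=R.from_quat(a).as_matrix() if a.size==4 else a.reshape(3,3)
    return m,Rm,np.array(m['origin'])
def cloud(n,d,m,Rm,o):
    v,u=np.mgrid[:d.shape[0],:d.shape[1]]
    x=(u-m['cx'])/m['fx'];y=(v-m['cy'])/m['fy'];k=m['k1']
    xu,yu=x.copy(),y.copy()
    for _ in range(8):
        s=1+k*(xu**2+yu**2);xu=x/s;yu=y/s
    p=np.stack([xu*d,-yu*d,-d],-1)
    return p@Rm.T+o
def snap(n):
    m,Rm,o=cam(n); img,d=manip.snapshot(n)
    return img,d,cloud(n,d,m,Rm,o)
E
python3 - <<'E'
from h import *
for n in('scene','top'):
    im,d,P=snap(n); cv2.imwrite(f'pics/{n}.png',im[...,::-1]); np.savez(f'{n}.npz',im=im,d=d,P=P)
    print(manip.camera_model(n))
print(manip.sense())
E
```

```text
pics
{'fx': 389.72612864404084, 'fy': 389.72612864404084, 'cx': 261.2803302716661, 'cy': 195.2660743978113, 'k1': -0.0023940480683906354, 'origin': array([1.24520406, 0.35335084, 0.62668408]), 'attitude': array([0.24335746, 0.36880689, 0.73583173, 0.51313769])}
{'fx': 477.87867460409024, 'fy': 477.87867460409024, 'cx': 251.61553828227997, 'cy': 191.46767109568142, 'k1': -0.19571669065508926, 'origin': array([0.3767094 , 0.08772543, 1.33169625]), 'attitude': array([-0.06250471,  0.06405044,  0.70629608, -0.70223682])}
{'t': 0.1, 'q': array([ 9.92466439e-01,  5.28390219e-01,  1.43379290e+00, -4.60524393e-05,
        1.18139202e+00, -1.78490588e-01]), 'qd': array([-0.0010771 , -0.00206641, -0.00227817,  0.00064838, -0.00039156,
        0.00053677]), 'tau': array([-3.88647431e-04, -4.43305349e+01, -1.78586698e+01, -2.46913924e-04,
        3.81831836e-03, -4.79451199e-07]), 'tcp_pos': array([0.24298636, 0.5752772 , 0.30301491]), 'tool_rot': array([ 1.98581896e-01,  9.80083796e-01, -9.28983265e-04, -3.46421503e-04]), 'force': array([-0.47279593, -0.50511365,  0.42125271]), 'ft_torque': array([-0.04027385,  0.00793817, -0.01023624]), 'gripper_force': 0.0, 'finger_gap': 1.000179569599079}
```

View pics/scene.png

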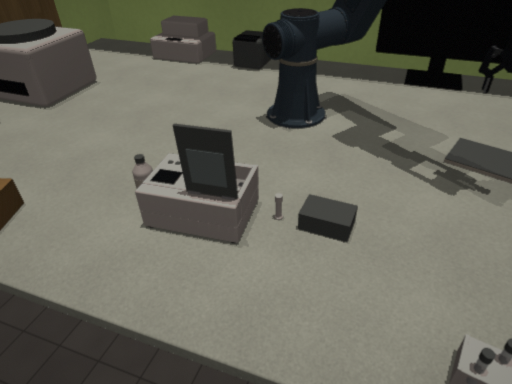

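View pics/top.png

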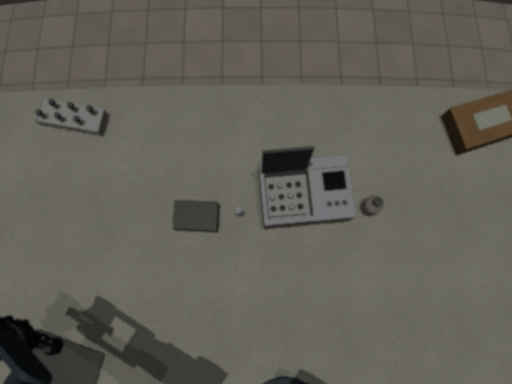

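The top view shows the incubator at about (306,190), with the lid edge-on at (288,160). The tube is at (239,211), the tip box at (196,216) and the bottle at (373,205). Next I measure them from depth.

```bash
python3 - <<'E'
from h import *
T=np.load('top.npz');P=T['P'];im=T['im']
hsv=cv2.cvtColor(im,cv2.COLOR_RGB2HSV)
z=P[...,2]
print('bench z',np.median(z[230:300,250:350]))
# rim/panel
m=np.zeros(z.shape,bool);m[140:235,250:360]=1
M=m&(abs(z-.11)<.008)
Q=P[M][:,:2].astype(np.float32)*1000
r=cv2.minAreaRect(Q);print('rim rect',r,cv2.boxPoints(r).round(1).tolist())
L=m&(z>.14);q=P[L];print('lid',len(q),q.min(0),q.max(0))
# lid plane from scene
S=np.load('scene.npz');PS=S['P']
ms=np.zeros(PS.shape[:2],bool);ms[115:205,165:245]=1
l=PS[ms&(PS[...,2]>.135)&(PS[...,0]<.75)&(PS[...,0]>.4)]
for nm,l in(('scene',l),('top',q)):
    c=np.median(l,0);
    k=np.ones(len(l),bool)
    for _ in range(5):
        c=l[k].mean(0);n=np.linalg.svd(l[k]-c,full_matrices=False)[2][2];k=abs((l-c)@n)<.004
    print(nm,'lid plane n',n,'c',c,k.sum(),'range',l[k].min(0),l[k].max(0))
for nm,b in(('box',(190,240,165,225)),('tube',(200,222,230,248)),('bottle',(190,222,357,390))):
    pp=P[b[0]:b[1],b[2]:b[3]].reshape(-1,3);pp=pp[pp[:,2]>.03]
    print(nm,pp.min(0).round(3),pp.max(0).round(3),np.median(pp,0).round(3), cv2.minAreaRect((pp[:,:2]*1000).astype(np.float32)))
    top=pp[pp[:,2]>pp[:,2].max()-.01]; print('  top c',top.mean(0).round(3))
E
```

```text
bench z -0.0010621906821279836
rim rect ((604.9595336914062, -59.21080017089844), (172.7884979248047, 240.80178833007812), 5.024581432342529) [[508.3999938964844, 53.20000076293945], [529.4000244140625, -186.6999969482422], [701.5999755859375, -171.60000610351562], [680.5, 68.30000305175781]]
lid 1055 [ 0.3767094  -0.05910557  0.14005712] [0.67312732 0.08772543 1.33169625]
scene lid plane n [-0.99476614 -0.0887429   0.0506461 ] c [0.6639227 0.0045568 0.2132518] 3235 range [ 0.65172615 -0.05769168  0.135021  ] [0.67418785 0.06253099 0.28055827]
top lid plane n [-0.99372024 -0.08725537  0.07004696] c [0.65786053 0.00119596 0.22084812] 953 range [ 0.64747982 -0.05910557  0.14005712] [0.67053888 0.06065714 0.28375348]
box [0.377 0.088 0.03 ] [0.588 0.299 1.332] [0.545 0.238 0.049] ((505.43499755859375, 175.94155883789062), (286.4375915527344, 123.94727325439453), 57.82208251953125)
  top c [0.377 0.088 1.332]
tube [0.377 0.088 0.037] [0.564 0.129 1.332] [0.555 0.121 0.066] ((469.834228515625, 109.261962890625), (190.40115356445312, 17.076229095458984), 7.89670467376709)
  top c [0.377 0.088 1.332]
bottle [ 0.377 -0.274  0.031] [0.594 0.088 1.332] [ 0.565 -0.24   0.077] ((470.013916015625, -97.73269653320312), (50.52702331542969, 412.127197265625), 33.69669723510742)
  top c [0.377 0.088 1.332]
```

```bash
python3 -m crank '[{"dp":[-0.078,-0.025,-0.008],"delta_rot":[0,0,0],"fingers":1},{"dp":[-0.078,-0.025,-0.008],"delta_rot":[0,0,0],"fingers":1},{"dp":[-0.078,-0.025,-0.008],"delta_rot":[0,0,0],"fingers":1},{"dp":[-0.078,-0.025,-0.008],"delta_rot":[0,0,0],"fingers":1},{"dp":[-0.078,-0.025,-0.008],"delta_rot":[0,0,0],"fingers":1},{"dp":[-0.078,-0.025,-0.008],"delta_rot":[0,0,0],"fingers":1},{"dp":[-0.078,-0.025,-0.008],"delta_rot":[0,0,0],"fingers":1},{"dp":[-0.078,-0.025,-0.008],"delta_rot":[0,0,0],"fingers":1},{"dp":[-0.078,-0.025,-0.008],"delta_rot":[0,0,0],"fingers":1},{"dp":[-0.078,-0.025,-0.008],"delta_rot":[0,0,0],"fingers":1},{"dp":[-0.078,-0.025,-0.008],"delta_rot":[0,0,0],"fingers":1},{"dp":[-0.078,-0.025,-0.008],"delta_rot":[0,0,0],"fingers":1}]'
cat > log.py <<'E'
from h import *
import json,os
s=manip.sense()
L=json.load(open('log.json')) if os.path.exists('log.json') else []
L.append([list(map(float,s[k])) for k in('q','tcp_pos','tool_rot')]);json.dump(L,open('log.json','w'))
print(round(s['t'],2),'q',s['q'].round(3),'p',s['tcp_pos'].round(4),'F',s['force'].round(2))
print(R.from_quat(s['tool_rot']).as_matrix().round(3).tolist())
E
python3 log.py
```

```text
t: 1.1
tcp_pos: [0.617, 0.2537, 0.3516]
tool_rot: [0.199, 0.98, -0.0, -0.001]
force: [0.4, 1.2, -0.1]
finger_gap: 1.0
gripper_force: 0.0
1.1 q [ 0.223  0.543  1.263  0.     1.337 -0.948] p [0.617  0.2537 0.3516] F [ 0.37  1.22 -0.07]
[[-0.921, 0.389, -0.001], [0.389, 0.921, -0.0], [0.001, -0.001, -1.0]]
```

```bash
python3 -m crank '[{"dp":[0,0,0],"delta_rot":[0,0,0.0192],"fingers":1},{"dp":[0,0,0],"delta_rot":[0,0,0.0192],"fingers":1},{"dp":[0,0,0],"delta_rot":[0,0,0.0192],"fingers":1},{"dp":[0,0,0],"delta_rot":[0,0,0.0192],"fingers":1},{"dp":[0,0,0],"delta_rot":[0,0,0.0192],"fingers":1},{"dp":[0,0,0],"delta_rot":[0,0,0.0192],"fingers":1},{"dp":[0,0,0],"delta_rot":[0,0,0.0192],"fingers":1},{"dp":[0,0,0],"delta_rot":[0,0,0.0192],"fingers":1},{"dp":[0,0,0],"delta_rot":[0,0,0.0192],"fingers":1},{"dp":[0,0,0],"delta_rot":[0,-0.0194,0],"fingers":1},{"dp":[0,0,0],"delta_rot":[0,-0.0194,0],"fingers":1},{"dp":[0,0,0],"delta_rot":[0,-0.0194,0],"fingers":1}]'; python3 log.py
```

```text
t: 2.1
tcp_pos: [0.6162, 0.2547, 0.3524]
tool_rot: [0.665, 0.723, -0.125, 0.136]
force: [-0.5, 0.4, -0.6]
finger_gap: 0.998
gripper_force: 0.0
2.1 q [ 0.343  0.597  1.2   -0.361  1.451  0.323] p [0.6162 0.2547 0.3524] F [-0.47  0.42 -0.58]
[[-0.078, 0.996, 0.032], [0.929, 0.084, -0.361], [-0.363, 0.001, -0.932]]
```

```bash
cat > kin.py <<'E'
import numpy as np, json
from scipy.spatial.transform import Rotation as R
from scipy.optimize import least_squares
S=[1,1,1]
def fk(q,p):
    L1,L2,h,off,d,a,c,e=p
    A=R.from_euler('z',q[0]);B=A*R.from_euler('y',q[1]);C=A*R.from_euler('y',q[1]+q[2])
    D=C*R.from_euler('z',S[0]*q[3])*R.from_euler('y',q[4])*R.from_euler('z',S[1]*q[5]+c)
    # offset off sits in arm's lateral direction; e: lateral offset after wrist roll frame
    P=np.array([0,0,h])+A.apply([0,off,0])+B.apply([0,0,L1])+C.apply([a,0,L2])+D.apply([0,0,d])
    return P,D
E
cat > fit.py <<'E'
from kin import *
import kin
L=[([.993,.527,1.433,0,1.181,-.178],[.243,.576,.304],[0.198581896,.980083796,-.000929,-.000346])]+json.load(open('log.json'))
best=None
for s0 in(1,-1):
  for s1 in(1,-1):
    for c0 in (0,1.57,3.14,-1.57):
      kin.S=[s0,s1]
      f=lambda p:np.concatenate([np.r_[fk(q,p)[0]-t,.2*(fk(q,p)[1].inv()*R.from_quat(r)).as_rotvec()] for q,t,r in L]+[1e-3*(p-np.r_[.4,.35,.2,.11,.2,0,p[6],0])])
      o=least_squares(f,[.4,.35,.2,.11,.2,0,c0,0])
      if best is None or o.cost<best[0]: best=(o.cost,s0,s1,o.x,f(o.x)[:-8])
print(best[0],best[1:3],best[3].round(4));print((np.array(best[4]).reshape(-1,6)*1000).round(1))
json.dump([best[1:3],list(best[3])],open('kin.json','w'))
E
python3 fit.py
```

```text
1.6189649665889045e-07 (1, 1) [0.5872 0.3918 0.2735 0.111  0.2241 0.1126 1.5708 0.    ]
[[ 0.  -0.   0.   0.5  0.1  0. ]
 [ 0.   0.  -0.  -0.   0.  -0. ]
 [-0.  -0.   0.  -0.   0.  -0. ]]
```

```bash
cat > ik.py <<'E'
from kin import *
import kin
S_,PK=json.load(open('kin.json'));kin.S=S_
lo=np.array([-3.08,-.75,.22,-1.43,0,-2.85]);hi=np.array([3.08,2.2,2.44,4.57,2.65,2.85])
ex=np.array([.99619,.0872,0]);ey=np.array([-.0872,.99619,0]);k=np.array([0,0,1.]);O=np.array([.6486,.0002,.11])
def pose(xz,y,beta,phi,sg,psi=0):
    # xz: midpoint between fingertips rel hinge (m); y tip; psi skew: tool heading turned (+: toward rear ex)
    hd=-ey*np.cos(psi)+ex*np.sin(psi)
    z=hd*np.cos(beta)-k*np.sin(beta)
    yd=sg*(ex*np.cos(phi)+k*np.sin(phi)); yd=yd-z*(yd@z); yd/=np.linalg.norm(yd)
    Rm=np.stack([np.cross(yd,z),yd,z],1)
    tip=O+ex*xz[0]+k*xz[1]+ey*y
    return tip-z*.073,R.from_matrix(Rm)
def ik(P,Rm,q0):
    f=lambda q:np.r_[(fk(q,PK)[0]-P),.3*(fk(q,PK)[1].inv()*Rm).as_rotvec()]
    o=least_squares(f,np.clip(q0,lo+1e-3,hi-1e-3),bounds=(lo,hi));return o.x,o.cost
E
python3 - <<'E'
from ik import *
q0=np.array([.343,.597,1.2,-.361,1.451,.323]);d=np.radians
for sg in(1,-1):
 for b in(0,15,30):
  for psi in(-20,0,20):
   for phi in (45,):
    out=[]
    for xz in((.0,.11),(-.09,.09),(-.125,.015)):
      best=min((ik(*pose(xz,.015,d(b),d(phi),sg,d(psi)),qq) for qq in(q0,[.5,.9,1.3,-1.3,1.5,0],[.5,.9,1.3,-1.3,1.5,1.5],[.5,.9,1.3,-1.3,1.5,-1.5],[.5,.9,1.3,2,1,0])),key=lambda t:t[1])
      out.append((best[0].round(2).tolist(),float(f'{best[1]:.1e}')))
    print(sg,b,psi,*out,sep='\n   ' if max(o[1] for o in out)<1e-6 else ' ')if max(o[1] for o in out)<1e-6 else print(sg,b,psi,[o[1] for o in out])
E
```

```text
1
   0
   -20
   ([0.25, 1.1, 1.09, -1.25, 1.98, 1.5], 7.1e-25)
   ([0.27, 1.05, 1.35, -1.16, 1.92, 1.72], 2.4e-27)
   ([0.28, 1.15, 1.41, -1.1, 1.86, 1.87], 3.3e-28)
1
   0
   0
   ([0.3, 1.02, 1.37, -1.41, 1.72, 1.61], 9.4e-23)
   ([0.34, 1.0, 1.59, -1.36, 1.7, 1.82], 1.3e-27)
   ([0.35, 1.12, 1.64, -1.33, 1.67, 1.99], 8.8e-22)
1 0 20 [0.0022, 0.0017, 0.0014]
1
   15
   -20
   ([0.24, 0.99, 1.12, -1.07, 1.84, 1.43], 2.4e-25)
   ([0.26, 0.93, 1.38, -1.02, 1.75, 1.61], 3.4e-29)
   ([0.27, 1.02, 1.46, -0.99, 1.67, 1.76], 7e-26)
1
   15
   0
   ([0.29, 0.9, 1.38, -1.24, 1.55, 1.5], 4.8e-27)
   ([0.32, 0.86, 1.62, -1.23, 1.5, 1.7], 2e-25)
   ([0.33, 0.98, 1.69, -1.23, 1.45, 1.88], 1.6e-24)
1 15 20 [0.0002, 0.00034, 0.00062]
1
   30
   -20
   ([0.21, 0.88, 1.15, -0.89, 1.7, 1.28], 2.1e-19)
   ([0.22, 0.81, 1.42, -0.87, 1.58, 1.44], 1.6e-30)
   ([0.23, 0.89, 1.53, -0.87, 1.47, 1.58], 7.1e-29)
1
   30
   0
   ([0.25, 0.79, 1.4, -1.05, 1.39, 1.32], 5e-27)
   ([0.27, 0.74, 1.64, -1.07, 1.32, 1.5], 9.2e-27)
   ([0.28, 0.84, 1.73, -1.12, 1.23, 1.69], 1.2e-26)
1 30 20 [1.5e-23, 3.8e-31, 6.7e-05
[... 441 characters left out ...]
-29)
   ([0.26, 0.93, 1.38, -1.02, 1.75, -1.53], 8.5e-28)
   ([0.27, 1.02, 1.46, -0.99, 1.67, -1.38], 5.8e-24)
-1
   15
   0
   ([0.29, 0.9, 1.38, -1.24, 1.55, -1.64], 2.1e-27)
   ([0.32, 0.86, 1.62, -1.23, 1.5, -1.44], 1.3e-20)
   ([0.33, 0.98, 1.69, -1.23, 1.45, -1.26], 2.2e-17)
-1 15 20 [0.0002, 0.00034, 0.00031]
-1
   30
   -20
   ([0.21, 0.88, 1.15, -0.89, 1.7, -1.86], 5.6e-27)
   ([0.22, 0.81, 1.42, -0.87, 1.58, -1.71], 6.7e-26)
   ([0.23, 0.89, 1.53, -0.87, 1.47, -1.56], 1.2e-29)
-1
   30
   0
   ([0.25, 0.79, 1.4, -1.05, 1.39, -1.82], 2.5e-21)
   ([0.27, 0.74, 1.64, -1.07, 1.32, -1.64], 1.1e-25)
   ([0.28, 0.84, 1.73, -1.12, 1.23, -1.45], 9.8e-30)
-1 30 20 [2.3e-25, 1.4e-25, 6.7e-05]
```

```bash
python3 -m crank '[{"dp":[0,0,0],"delta_rot":[0,-0.0181,0],"fingers":1},{"dp":[0,0,0],"delta_rot":[0,-0.0181,0],"fingers":1},{"dp":[0,0,0],"delta_rot":[0,-0.0181,0],"fingers":1},{"dp":[0,0,0],"delta_rot":[0,-0.0181,0],"fingers":1},{"dp":[0,0,0],"delta_rot":[0,-0.0181,0],"fingers":1},{"dp":[0,0,0],"delta_rot":[0,-0.0181,0],"fingers":1},{"dp":[0,0,0],"delta_rot":[0,-0.0181,0],"fingers":1},{"dp":[0,0,0],"delta_rot":[0,-0.0181,0],"fingers":1},{"dp":[0,0,0],"delta_rot":[0,-0.0181,0],"fingers":1},{"dp":[0,0,0],"delta_rot":[0,0,0.018],"fingers":1},{"dp":[0,0,0],"delta_rot":[0,0,0.018],"fingers":1},{"dp":[0,0,0],"delta_rot":[0,0,0.018],"fingers":1}]'; python3 log.py
python3 -m crank '[{"dp":[0,0,0],"delta_rot":[0,0,0.018],"fingers":1},{"dp":[0,0,0],"delta_rot":[0,0,0.018],"fingers":1},{"dp":[0,0,0],"delta_rot":[0,0,0.018],"fingers":1},{"dp":[0,0,0],"delta_rot":[0,0,0.018],"fingers":1},{"dp":[0,0,0],"delta_rot":[0,0,0],"fingers":1}]'; python3 log.py; python3 fit.py
cat > go.py <<'E'
# usage: go.py x z y : tip-midpoint target (mm, incubator frame rel. hinge) -> dp in tool axes, rot
import sys
from ik import *
from station import manip
s=manip.sense();A=R.from_quat(s['tool_rot']);p=np.array(s['tcp_pos'])
tip=p+A.apply([0,0,.073])-O
print('t',round(s['t'],2),'tip xzy mm',(np.array([tip@ex,tip@k,tip@ey])*1000).round(1),'F inc',[round(float(s['force']@v),1) for v in(ex,ey,k)],'gap',round(s['finger_gap'],2),'q',s['q'].round(2))
_,Rt=pose((0,0),0,np.radians(10),np.radians(45),1)
print('rot err/2pi',((A.inv()*Rt).as_rotvec()/2/np.pi).round(4))
print('1mm steps in tool, dp units: ex',(A.inv().apply(ex)/500).round(5),'up',(A.inv().apply(k)/500).round(5),'-ey',(A.inv().apply(-ey)/500).round(5))
if len(sys.argv)>3:
    x,z,y=[float(v)/1000 for v in sys.argv[1:4]]
    d=O+ex*x+k*z+ey*y-O-tip
    print('dp total',(A.inv().apply(d)/.5).round(4),'mm',round(np.linalg.norm(d)*1000,1))
E
python3 go.py 10 105 100
```

```text
t: 3.1
tcp_pos: [0.6158, 0.2556, 0.3502]
tool_rot: [0.608, 0.469, -0.347, 0.539]
force: [0.1, 0.8, 0.5]
finger_gap: 1.004
gripper_force: 0.0
3.1 q [ 0.526  0.862  1.138 -1.208  1.883  0.869] p [0.6158 0.2556 0.3502] F [0.09 0.76 0.53]
[[0.32, 0.944, 0.084], [0.197, 0.02, -0.98], [-0.927, 0.33, -0.18]]
t: 3.52
tcp_pos: [0.6158, 0.2553, 0.3511]
tool_rot: [0.698, 0.322, -0.218, 0.602]
force: [0.1, -0.1, -0.4]
finger_gap: 1.002
gripper_force: 0.0
3.52 q [ 0.526  0.86   1.138 -1.207  1.883  1.318] p [0.6158 0.2553 0.3511] F [ 0.13 -0.07 -0.38]
[[0.699, 0.711, 0.084], [0.187, -0.068, -0.98], [-0.691, 0.7, -0.181]]
1.6449493102449646e-07 (1, 1) [0.587  0.3919 0.2738 0.111  0.2241 0.1129 1.5708 0.    ]
[[ 0.  -0.1 -0.   0.5  0.1  0. ]
 [ 0.   0.  -0.  -0.   0.  -0. ]
 [-0.   0.  -0.  -0.   0.  -0. ]
 [ 0.   0.   0.  -0.   0.  -0. ]
 [ 0.   0.   0.   0.   0.  -0. ]]
t 3.52 tip xzy mm [-10.5 228.  185.2] F inc [0.1, -0.1, -0.4] gap 1.0 q [ 0.53  0.86  1.14 -1.21  1.88  1.32]
rot err/2pi [-0.001  -0.0005 -0.0024]
1mm steps in tool, dp units: ex [ 0.00142  0.0014  -0.     ] up [-0.00138  0.0014  -0.00036] -ey [-0.00025  0.00026  0.00197]
dp total [ 0.1778 -0.1212  0.2119] mm 151.0
```

```bash
python3 -m crank '[{"dp":[0.0296,-0.0202,0.0353],"delta_rot":[0,0,0],"fingers":1},{"dp":[0.0296,-0.0202,0.0353],"delta_rot":[0,0,0],"fingers":1},{"dp":[0.0296,-0.0202,0.0353],"delta_rot":[0,0,0],"fingers":1},{"dp":[0.0296,-0.0202,0.0353],"delta_rot":[0,0,0],"fingers":1},{"dp":[0.0296,-0.0202,0.0353],"delta_rot":[0,0,0],"fingers":1},{"dp":[0.0296,-0.0202,0.0353],"delta_rot":[0,0,0],"fingers":1},{"dp":[0,0,0],"delta_rot":[0,0,0],"fingers":1}]' ; python3 go.py 10 105 15; python3 - <<'E'
from h import *
a,b,_=snap('scene');t=snap('top')[0]
cv2.imwrite('pics/stage.png',np.hstack([cv2.resize(a[80:260,100:340],(480,360)),cv2.resize(t[120:250,180:360],(320,360))])[...,::-1])
E
```

```text
t: 4.1
tcp_pos: [0.6429, 0.1693, 0.2239]
tool_rot: [0.696, 0.324, -0.223, 0.6]
force: [-0.6, 0.0, -0.1]
finger_gap: 1.002
gripper_force: 0.0
t 4.1 tip xzy mm [  8.5 100.7  97.1] F inc [-0.6, 0.1, -0.1] gap 1.0 q [ 0.41  0.99  1.25 -1.22  1.71  1.5 ]
rot err/2pi [-0.0015  0.     -0.0005]
1mm steps in tool, dp units: ex [ 1.41e-03  1.42e-03 -1.00e-05] up [-0.0014   0.00138 -0.00036] -ey [-0.00025  0.00026  0.00197]
dp total [-0.0242  0.0296  0.16  ] mm 82.2
```

View pics/stage.png

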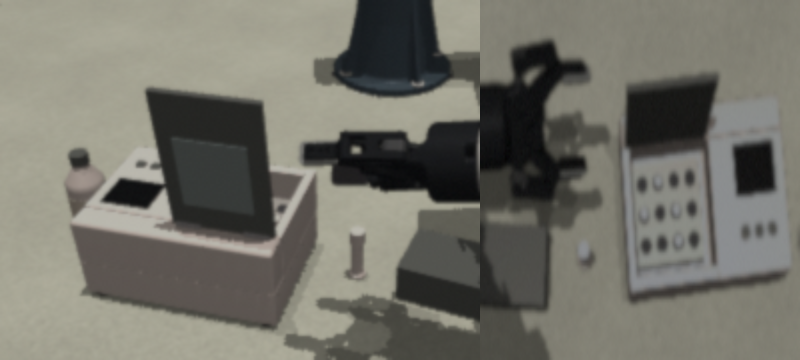

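The open fingers sit left of the lid, one behind and one in front of it, at about (575,68) and (575,165) in the right half. The lid edge lies between them, so I insert.

```bash
python3 -m crank '[{"dp":[-0.0036,0.0043,0.0229],"delta_rot":[0,0,0],"fingers":1},{"dp":[-0.0036,0.0043,0.0229],"delta_rot":[0,0,0],"fingers":1},{"dp":[-0.0036,0.0043,0.0229],"delta_rot":[0,0,0],"fingers":1},{"dp":[-0.0036,0.0043,0.0229],"delta_rot":[0,0,0],"fingers":1}]' ; python3 go.py 10 105 15;  python3 -m crank '[{"dp":[-0.0036,0.0043,0.0229],"delta_rot":[0,0,0],"fingers":1},{"dp":[-0.0036,0.0043,0.0229],"delta_rot":[0,0,0],"fingers":1},{"dp":[-0.0036,0.0043,0.0229],"delta_rot":[0,0,0],"fingers":1},{"dp":[0,0,0],"delta_rot":[0,0,0],"fingers":1}]' ; python3 go.py 10 105 15; python3 - <<'E'
from h import *
a,d,P=snap('scene');t=snap('top')[0]
cv2.imwrite('pics/ins.png',np.hstack([cv2.resize(a[80:260,100:340],(480,360)),cv2.resize(t[120:250,180:360],(320,360))])[...,::-1])
E
```

```text
t: 4.53
tcp_pos: [0.6488, 0.1247, 0.2332]
tool_rot: [0.698, 0.322, -0.217, 0.602]
force: [-0.2, -0.7, 0.5]
finger_gap: 1.001
gripper_force: 0.0
t 4.53 tip xzy mm [ 11.  109.9  52.2] F inc [-0.2, -0.7, 0.5] gap 1.0 q [ 0.34  0.96  1.31 -1.26  1.65  1.52]
rot err/2pi [-0.001  -0.0007 -0.0025]
1mm steps in tool, dp units: ex [ 0.00143  0.0014  -0.     ] up [-0.00138  0.0014  -0.00036] -ey [-0.00025  0.00026  0.00197]
dp total [-0.004   0.0013  0.0749] mm 37.5
t: 4.87
tcp_pos: [0.6524, 0.0875, 0.2342]
tool_rot: [0.698, 0.321, -0.219, 0.602]
force: [0.1, -0.0, -0.0]
finger_gap: 1.004
gripper_force: 0.0
t 4.87 tip xzy mm [ 11.  111.   14.8] F inc [0.1, -0.0, -0.0] gap 1.0 q [ 0.29  0.95  1.35 -1.3   1.61  1.54]
rot err/2pi [-0.0013 -0.0002 -0.0023]
1mm steps in tool, dp units: ex [ 1.42e-03  1.40e-03 -1.00e-05] up [-0.00138  0.0014  -0.00036] -ey [-0.00025  0.00026  0.00197]
dp total [ 0.0069 -0.0099  0.0019] mm 6.1
```

View pics/ins.png

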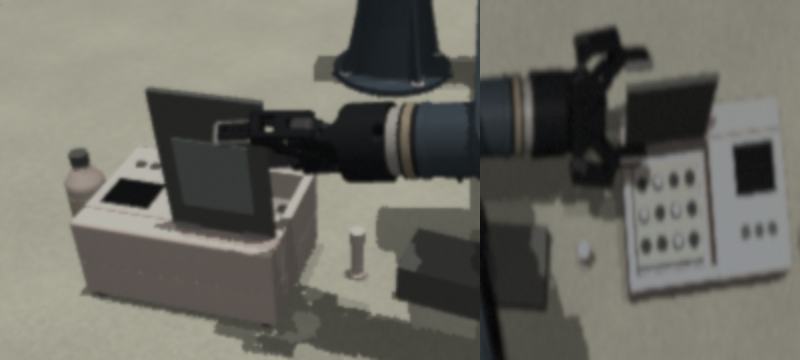

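Nothing is touching the lid, and it sits between the fingers at about (265,130). I narrow the opening slightly and push with the rear finger.

```bash
python3 -m crank '[{"dp":[-0.005,-0.005,0],"delta_rot":[0,0,0],"fingers":0.6},{"dp":[-0.005,-0.005,0],"delta_rot":[0,0,0],"fingers":0.6},{"dp":[-0.005,-0.005,0],"delta_rot":[0,0,0],"fingers":0.6},{"dp":[-0.005,-0.005,0],"delta_rot":[0,0,0],"fingers":0.6},{"dp":[-0.005,-0.005,0],"delta_rot":[0,0,0],"fingers":0.6},{"dp":[-0.005,-0.005,0],"delta_rot":[0,0,0],"fingers":0.6},{"dp":[-0.005,-0.005,0],"delta_rot":[0,0,0],"fingers":0.6},{"dp":[-0.005,-0.005,0],"delta_rot":[0,0,0],"fingers":0.6},{"dp":[-0.005,-0.005,0],"delta_rot":[0,0,0],"fingers":0.6},{"dp":[-0.005,-0.005,0],"delta_rot":[0,0,0],"fingers":0.6}]' 20; python3 go.py
cat > lid.py <<'E'
from h import *
from ik import O,ex,ey,k
import sys
def ang(n,show=None):
    im,d,P=snap(n)
    Q=P-O; x=Q@ex;z=Q@k;y=Q@ey
    m=(d>0)&(y>-.055)&(y<-.005)&(z>.015)&(x<.06)&(x>-.25)&(np.hypot(x,z)<.185)&(np.hypot(x,z)>.03)
    if show: cv2.imwrite(show,im[...,::-1])
    if m.sum()<50: return n,m.sum()
    a=np.arctan2(z[m],-x[m]); return n,int(m.sum()),np.percentile(a,[10,50,90]).round(3),'perp off mm'
if __name__=='__main__':
    print(ang('scene'),ang('top'))
E
python3 lid.py
```

```text
t: 5.8
tcp_pos: [0.6167, 0.0874, 0.2335]
tool_rot: [0.698, 0.322, -0.218, 0.602]
force: [0.5, 1.2, -0.9]
finger_gap: 0.8
gripper_force: 0.3
t 5.8 tip xzy mm [-24.3 110.2  17.9] F inc [0.6, 1.1, -0.9] gap 0.8 q [ 0.31  0.92  1.44 -1.28  1.6   1.6 ]
rot err/2pi [-0.0011 -0.0006 -0.0023]
1mm steps in tool, dp units: ex [ 0.00142  0.0014  -0.     ] up [-0.00138  0.0014  -0.00036] -ey [-0.00025  0.00026  0.00197]
('scene', 1379, array([1.505, 1.543, 1.663]), 'perp off mm') ('top', 189, array([1.459, 1.471, 1.496]), 'perp off mm')
```

```bash
python3 -m crank '[{"dp":[-0.004,-0.004,0],"delta_rot":[0,0,0],"fingers":0.1},{"dp":[-0.004,-0.004,0],"delta_rot":[0,0,0],"fingers":0.1},{"dp":[-0.004,-0.004,0],"delta_rot":[0,0,0],"fingers":0.1},{"dp":[-0.004,-0.004,0],"delta_rot":[0,0,0],"fingers":0.1},{"dp":[-0.004,-0.004,0],"delta_rot":[0,0,0],"fingers":0.1},{"dp":[-0.004,-0.004,0],"delta_rot":[0,0,0],"fingers":0.1}]'; python3 go.py; python3 lid.py
```

```text
t: 6.4
tcp_pos: [0.5998, 0.0859, 0.2333]
tool_rot: [0.698, 0.322, -0.218, 0.602]
force: [-1.0, -0.2, 0.2]
finger_gap: 0.551
gripper_force: 0.1
t 6.4 tip xzy mm [-41.3 110.2  17.9] F inc [-1.0, -0.1, 0.2] gap 0.55 q [ 0.31  0.9   1.48 -1.28  1.59  1.63]
rot err/2pi [-0.0011 -0.0005 -0.0022]
1mm steps in tool, dp units: ex [ 0.00142  0.00141 -0.     ] up [-0.00138  0.0014  -0.00036] -ey [-0.00025  0.00026  0.00197]
('scene', 1418, array([1.322, 1.362, 1.489]), 'perp off mm') ('top', 202, array([1.284, 1.327, 1.446]), 'perp off mm')
```

```bash
python3 -m crank '[{"dp":[-0.0032,-0.0053,0.0003],"delta_rot":[0,0,0],"fingers":0.1},{"dp":[-0.0032,-0.0053,0.0003],"delta_rot":[0,0,0],"fingers":0.1},{"dp":[-0.0032,-0.0053,0.0003],"delta_rot":[0,0,0],"fingers":0.1},{"dp":[-0.0032,-0.0053,0.0003],"delta_rot":[0,0,0],"fingers":0.1},{"dp":[-0.0032,-0.0053,0.0003],"delta_rot":[0,0,0],"fingers":0.1}]'; python3 go.py; python3 lid.py
```

```text
t: 6.92
tcp_pos: [0.5849, 0.0847, 0.2294]
tool_rot: [0.698, 0.322, -0.218, 0.602]
force: [-0.4, -0.7, 0.4]
finger_gap: 0.55
gripper_force: 0.0
t 6.92 tip xzy mm [-56.3 106.3  17.9] F inc [-0.5, -0.6, 0.4] gap 0.55 q [ 0.32  0.9   1.52 -1.28  1.59  1.67]
rot err/2pi [-0.001  -0.0006 -0.0023]
1mm steps in tool, dp units: ex [ 0.00142  0.0014  -0.     ] up [-0.00138  0.0014  -0.00036] -ey [-0.00025  0.00026  0.00197]
('scene', 1421, array([1.203, 1.244, 1.368]), 'perp off mm') ('top', 354, array([1.167, 1.211, 1.339]), 'perp off mm')
```

```bash
python3 -m crank '[{"dp":[0,0,0],"delta_rot":[0,0,0],"fingers":0.1},{"dp":[0,0,0],"delta_rot":[0,0,0],"fingers":0.1},{"dp":[0,0,0],"delta_rot":[0,0,0],"fingers":0.1},{"dp":[0,0,0],"delta_rot":[0,0,0],"fingers":0.1}]'; python3 go.py; python3 lid.py
```

```text
t: 7.35
tcp_pos: [0.5851, 0.0846, 0.2294]
tool_rot: [0.698, 0.322, -0.218, 0.602]
force: [-1.3, -0.6, -1.1]
finger_gap: 0.549
gripper_force: 0.5
t 7.35 tip xzy mm [-56.1 106.2  17.9] F inc [-1.4, -0.5, -1.1] gap 0.55 q [ 0.32  0.9   1.52 -1.28  1.59  1.67]
rot err/2pi [-0.0011 -0.0005 -0.0022]
1mm steps in tool, dp units: ex [ 1.42e-03  1.41e-03 -1.00e-05] up [-0.00138  0.0014  -0.00036] -ey [-0.00025  0.00026  0.00197]
('scene', 1357, array([0.981, 1.023, 1.149]), 'perp off mm') ('top', 580, array([0.978, 1.013, 1.143]), 'perp off mm')
```

The lid has fallen a little and is caught on the front finger at about 0.97 rad. Now I ride it down.

```bash
python3 -m crank '[{"dp":[-0.0001,-0.0045,0.0006],"delta_rot":[0,0,0],"fingers":0.11},{"dp":[-0.0001,-0.0045,0.0006],"delta_rot":[0,0,0],"fingers":0.12},{"dp":[-0.0001,-0.0045,0.0006],"delta_rot":[0,0,0],"fingers":0.14},{"dp":[-0.0001,-0.0045,0.0006],"delta_rot":[0,0,0],"fingers":0.15},{"dp":[-0.0001,-0.0045,0.0006],"delta_rot":[0,0,0],"fingers":0.16},{"dp":[-0.0001,-0.0045,0.0006],"delta_rot":[0,0,0],"fingers":0.18},{"dp":[-0.0001,-0.0045,0.0006],"delta_rot":[0,0,0],"fingers":0.19},{"dp":[-0.0001,-0.0045,0.0006],"delta_rot":[0,0,0],"fingers":0.2},{"dp":[-0.0001,-0.0045,0.0006],"delta_rot":[0,0,0],"fingers":0.22},{"dp":[-0.0001,-0.0045,0.0006],"delta_rot":[0,0,0],"fingers":0.23},{"dp":[-0.0001,-0.0045,0.0006],"delta_rot":[0,0,0],"fingers":0.24},{"dp":[-0.0001,-0.0045,0.0006],"delta_rot":[0,0,0],"fingers":0.26}]'; python3 go.py -95 68 18; python3 lid.py
```

```text
t: 8.45
tcp_pos: [0.5659, 0.0829, 0.2101]
tool_rot: [0.698, 0.322, -0.217, 0.602]
force: [-0.4, -0.2, -1.9]
finger_gap: 0.632
gripper_force: 0.6
t 8.45 tip xzy mm [-75.3  86.9  17.8] F inc [-0.4, -0.2, -1.9] gap 0.63 q [ 0.33  0.92  1.57 -1.27  1.57  1.73]
rot err/2pi [-0.001  -0.0007 -0.0023]
1mm steps in tool, dp units: ex [ 0.00142  0.0014  -0.     ] up [-0.00138  0.0014  -0.00036] -ey [-0.00025  0.00026  0.00197]
dp total [-0.0019 -0.0543  0.0066] mm 27.3
('scene', 1219, array([0.723, 0.768, 0.891]), 'perp off mm') ('top', 820, array([0.718, 0.755, 0.878]), 'perp off mm')
```

```bash
python3 -m crank '[{"dp":[-0.0002,-0.0045,0.0006],"delta_rot":[0,0,0],"fingers":0.27},{"dp":[-0.0002,-0.0045,0.0006],"delta_rot":[0,0,0],"fingers":0.28},{"dp":[-0.0002,-0.0045,0.0006],"delta_rot":[0,0,0],"fingers":0.3},{"dp":[-0.0002,-0.0045,0.0006],"delta_rot":[0,0,0],"fingers":0.31},{"dp":[-0.0002,-0.0045,0.0006],"delta_rot":[0,0,0],"fingers":0.32},{"dp":[-0.0002,-0.0045,0.0006],"delta_rot":[0,0,0],"fingers":0.34},{"dp":[-0.0002,-0.0045,0.0006],"delta_rot":[0,0,0],"fingers":0.35},{"dp":[-0.0002,-0.0045,0.0006],"delta_rot":[0,0,0],"fingers":0.36},{"dp":[-0.0002,-0.0045,0.0006],"delta_rot":[0,0,0],"fingers":0.38},{"dp":[-0.0002,-0.0045,0.0006],"delta_rot":[0,0,0],"fingers":0.39},{"dp":[-0.0002,-0.0045,0.0006],"delta_rot":[0,0,0],"fingers":0.4},{"dp":[-0.0002,-0.0045,0.0006],"delta_rot":[0,0,0],"fingers":0.42}]'; python3 go.py -118 45 18; python3 lid.py
```

```text
t: 9.55
tcp_pos: [0.5461, 0.081, 0.1916]
tool_rot: [0.698, 0.322, -0.218, 0.602]
force: [-0.1, -0.2, -1.9]
finger_gap: 0.711
gripper_force: 0.7
t 9.55 tip xzy mm [-95.2  68.4  17.6] F inc [-0.1, -0.1, -1.9] gap 0.71 q [ 0.33  0.94  1.61 -1.26  1.55  1.8 ]
rot err/2pi [-0.001  -0.0006 -0.0023]
1mm steps in tool, dp units: ex [ 0.00142  0.0014  -0.     ] up [-0.00138  0.0014  -0.00036] -ey [-0.00025  0.00026  0.00197]
dp total [-0.     -0.0649  0.0078] mm 32.7
('scene', 1050, array([0.502, 0.546, 0.671]), 'perp off mm') ('top', 953, array([0.495, 0.534, 0.657]), 'perp off mm')
```

```bash
python3 -m crank '[{"dp":[0,-0.0054,0.0007],"delta_rot":[0,0,0],"fingers":0.44},{"dp":[0,-0.0054,0.0007],"delta_rot":[0,0,0],"fingers":0.47},{"dp":[0,-0.0054,0.0007],"delta_rot":[0,0,0],"fingers":0.5},{"dp":[0,-0.0054,0.0007],"delta_rot":[0,0,0],"fingers":0.53},{"dp":[0,-0.0054,0.0007],"delta_rot":[0,0,0],"fingers":0.56},{"dp":[0,-0.0054,0.0007],"delta_rot":[0,0,0],"fingers":0.59},{"dp":[0,-0.0054,0.0007],"delta_rot":[0,0,0],"fingers":0.62},{"dp":[0,-0.0054,0.0007],"delta_rot":[0,0,0],"fingers":0.65},{"dp":[0,-0.0054,0.0007],"delta_rot":[0,0,0],"fingers":0.68},{"dp":[0,-0.0054,0.0007],"delta_rot":[0,0,0],"fingers":0.71},{"dp":[0,-0.0054,0.0007],"delta_rot":[0,0,0],"fingers":0.74},{"dp":[0,-0.0054,0.0007],"delta_rot":[0,0,0],"fingers":0.76}]'; python3 go.py -122 14 18; python3 - <<'E'
from lid import *
print(ang('scene','pics/low.png'),ang('top'))
E
```

```text
t: 10.65
tcp_pos: [0.5234, 0.0791, 0.1681]
tool_rot: [0.698, 0.322, -0.217, 0.602]
force: [0.4, 0.5, -1.5]
finger_gap: 0.878
gripper_force: 0.8
t 10.65 tip xzy mm [-118.    44.9   17.7] F inc [0.4, 0.5, -1.5] gap 0.88 q [ 0.34  0.97  1.66 -1.26  1.54  1.87]
rot err/2pi [-0.001  -0.0006 -0.0023]
1mm steps in tool, dp units: ex [ 0.00142  0.0014  -0.     ] up [-0.00138  0.0014  -0.00036] -ey [-0.00025  0.00026  0.00197]
dp total [ 0.0371 -0.0491  0.0106] mm 31.2
('scene', 811, array([0.256, 0.3  , 0.405]), 'perp off mm') ('top', 995, array([0.246, 0.284, 0.401]), 'perp off mm')
```

View pics/low.png

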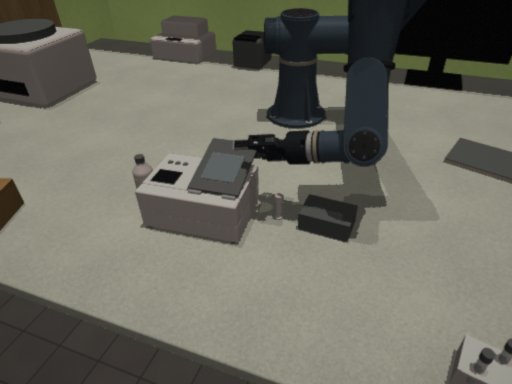

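The lid is low, with its free edge around (225,150) and the finger underneath. The tube at (279,205), the box and the bottle haven't moved. I finish lowering slowly.

```bash
python3 -m crank '[{"dp":[0.0023,-0.0031,0.0007],"delta_rot":[0,0,0],"fingers":0.78},{"dp":[0.0023,-0.0031,0.0007],"delta_rot":[0,0,0],"fingers":0.8},{"dp":[0.0023,-0.0031,0.0007],"delta_rot":[0,0,0],"fingers":0.82},{"dp":[0.0023,-0.0031,0.0007],"delta_rot":[0,0,0],"fingers":0.84},{"dp":[0.0023,-0.0031,0.0007],"delta_rot":[0,0,0],"fingers":0.86},{"dp":[0.0023,-0.0031,0.0007],"delta_rot":[0,0,0],"fingers":0.88},{"dp":[0.0023,-0.0031,0.0007],"delta_rot":[0,0,0],"fingers":0.9},{"dp":[0.0023,-0.0031,0.0007],"delta_rot":[0,0,0],"fingers":0.92},{"dp":[0.0023,-0.0031,0.0007],"delta_rot":[0,0,0],"fingers":0.94},{"dp":[0.0023,-0.0031,0.0007],"delta_rot":[0,0,0],"fingers":0.96}]'; python3 go.py -122 14 18; python3 - <<'E'
from lid import *
im,d,P=snap('top');Q=P-O;x=Q@ex;y=Q@ey;z=Q@k
m=(d>0)&(y>-.055)&(y<-.01)&(x>-.165)&(x<-.02)&(z>-.02)&(z<.08)
print('slope t',np.arctan(-np.polyfit(x[m],z[m],1)[0]), 'z at edge mm',1000*np.median(z[m&(x<-.155)]))
E
```

```text
t: 11.58
tcp_pos: [0.5209, 0.0789, 0.1487]
tool_rot: [0.698, 0.322, -0.217, 0.602]
force: [0.7, -0.2, -1.4]
finger_gap: 0.979
gripper_force: 0.7
t 11.58 tip xzy mm [-120.5   25.5   17.7] F inc [0.7, -0.3, -1.4] gap 0.98 q [ 0.35  1.    1.66 -1.26  1.53  1.91]
rot err/2pi [-0.001  -0.0006 -0.0023]
1mm steps in tool, dp units: ex [ 0.00142  0.0014  -0.     ] up [-0.00138  0.0014  -0.00036] -ey [-0.00025  0.00026  0.00197]
dp total [ 0.0138 -0.0183  0.0036] mm 11.6
slope t 0.05339240040239197 z at edge mm 17.24666032031373
```

```bash
python3 -m crank '[{"dp":[0.0016,-0.0017,0.0004],"delta_rot":[0,0,0],"fingers":1},{"dp":[0.0016,-0.0017,0.0004],"delta_rot":[0,0,0],"fingers":1},{"dp":[0.0016,-0.0017,0.0004],"delta_rot":[0,0,0],"fingers":1},{"dp":[0.0016,-0.0017,0.0004],"delta_rot":[0,0,0],"fingers":1},{"dp":[0.0016,-0.0017,0.0004],"delta_rot":[0,0,0],"fingers":1},{"dp":[0.0016,-0.0017,0.0004],"delta_rot":[0,0,0],"fingers":1},{"dp":[0.0016,-0.0017,0.0004],"delta_rot":[0,0,0],"fingers":1},{"dp":[0.0016,-0.0017,0.0004],"delta_rot":[0,0,0],"fingers":1},{"dp":[0.0016,-0.0017,0.0004],"delta_rot":[0,0,0],"fingers":1},{"dp":[0.0016,-0.0017,0.0004],"delta_rot":[0,0,0],"fingers":1},{"dp":[0.0016,-0.0017,0.0004],"delta_rot":[0,0,0],"fingers":1},{"dp":[0.0016,-0.0017,0.0004],"delta_rot":[0,0,0],"fingers":1}]'; python3 go.py -122 6 18; cat > shut.py <<'E'
from lid import *
im,d,P=snap('top');Q=P-O;x=Q@ex;y=Q@ey;z=Q@k
m=(d>0)&(y>-.055)&(y<-.01)&(x>-.165)&(x<-.02)&(z>-.02)&(z<.08)
print('slope t',np.arctan(-np.polyfit(x[m],z[m],1)[0]), 'z at edge mm',1000*np.median(z[m&(x<-.155)]))
cv2.imwrite('pics/shut.png',np.hstack([cv2.resize(snap('scene')[0][80:260,100:340],(480,360)),cv2.resize(im[120:250,180:360],(320,360))])[...,::-1])
E
python3 shut.py
```

```text
t: 12.63
tcp_pos: [0.5204, 0.079, 0.1347]
tool_rot: [0.698, 0.322, -0.218, 0.602]
force: [0.8, -0.3, -0.6]
finger_gap: 1.0
gripper_force: 0.0
t 12.63 tip xzy mm [-121.    11.5   17.9] F inc [0.8, -0.4, -0.6] gap 1.0 q [ 0.35  1.03  1.66 -1.26  1.52  1.92]
rot err/2pi [-0.001  -0.0005 -0.0023]
1mm steps in tool, dp units: ex [ 0.00142  0.0014  -0.     ] up [-0.00138  0.0014  -0.00036] -ey [-0.00025  0.00026  0.00197]
dp total [ 0.0062 -0.0093  0.0018] mm 5.6
slope t -0.008764256533285296 z at edge mm 7.571480274405004
```

View pics/shut.png

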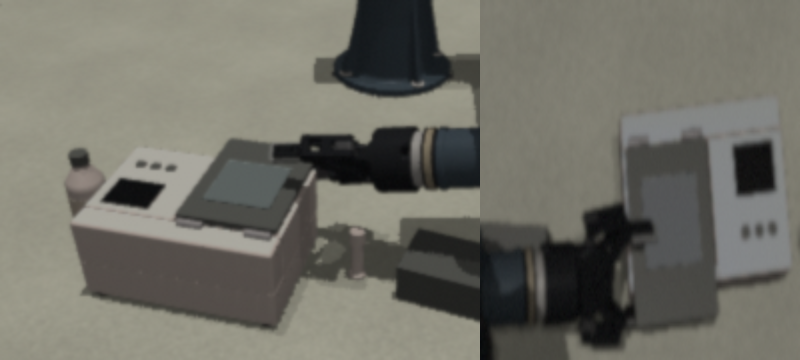

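The lid is shut and level, with the finger still under the lip at (620,320) in the right half. I drop 3 mm, back out along the fingers, then rise.

```bash
python3 -m crank '[{"dp":[0.002,-0.0021,0.0005],"delta_rot":[0,0,0],"fingers":1},{"dp":[0.002,-0.0021,0.0005],"delta_rot":[0,0,0],"fingers":1},{"dp":[0,0,-0.02],"delta_rot":[0,0,0],"fingers":1},{"dp":[0,0,-0.02],"delta_rot":[0,0,0],"fingers":1},{"dp":[0,0,-0.02],"delta_rot":[0,0,0],"fingers":1},{"dp":[0,0,-0.02],"delta_rot":[0,0,0],"fingers":1},{"dp":[0,0,-0.02],"delta_rot":[0,0,0],"fingers":1},{"dp":[0,0,-0.02],"delta_rot":[0,0,0],"fingers":1},{"dp":[0,0,-0.02],"delta_rot":[0,0,0],"fingers":1},{"dp":[0,0,-0.02],"delta_rot":[0,0,0],"fingers":1}]'; python3 go.py -121 130 100
```

```text
t: 13.57
tcp_pos: [0.5136, 0.1587, 0.1464]
tool_rot: [0.698, 0.322, -0.217, 0.602]
force: [0.7, -0.7, 0.4]
finger_gap: 0.998
gripper_force: 0.0
t 13.57 tip xzy mm [-120.8   23.2   97.8] F inc [0.6, -0.7, 0.4] gap 1.0 q [ 0.47  1.02  1.56 -1.15  1.61  1.85]
rot err/2pi [-0.001  -0.0006 -0.0023]
1mm steps in tool, dp units: ex [ 0.00142  0.0014  -0.     ] up [-0.00138  0.0014  -0.00036] -ey [-0.00025  0.00026  0.00197]
dp total [-0.1473  0.1486 -0.0428] mm 106.8
```

```bash
python3 -m crank '[{"dp":[-0.025,0.025,-0.007],"delta_rot":[0,0,0],"fingers":1},{"dp":[-0.025,0.025,-0.007],"delta_rot":[0,0,0],"fingers":1},{"dp":[-0.025,0.025,-0.007],"delta_rot":[0,0,0],"fingers":1},{"dp":[-0.025,0.025,-0.007],"delta_rot":[0,0,0],"fingers":1},{"dp":[-0.025,0.025,-0.007],"delta_rot":[0,0,0],"fingers":1},{"dp":[-0.025,0.025,-0.007],"delta_rot":[0,0,0],"fingers":1},{"dp":[-0.025,0.025,-0.027],"delta_rot":[0,0,0],"fingers":1},{"dp":[0,0,0],"delta_rot":[0,0,0],"fingers":1},{"dp":[0,0,0],"delta_rot":[0,0,0],"fingers":1}]'; python3 go.py; sed -i 's/shut.png/end.png/' shut.py; python3 shut.py
```

```text
t: 14.32
tcp_pos: [0.512, 0.1697, 0.2749]
tool_rot: [0.698, 0.322, -0.216, 0.602]
force: [0.3, -0.2, -0.7]
finger_gap: 0.998
gripper_force: 0.0
t 14.32 tip xzy mm [-121.4  151.6  109. ] F inc [0.3, -0.3, -0.7] gap 1.0 q [ 0.49  0.82  1.56 -1.15  1.71  1.66]
rot err/2pi [-0.0011 -0.0009 -0.0026]
1mm steps in tool, dp units: ex [ 0.00143  0.0014  -0.     ] up [-0.00138  0.0014  -0.00036] -ey [-0.00025  0.00026  0.00197]
slope t -0.004577792160155028 z at edge mm 7.4355994346903955
```

View pics/end.png

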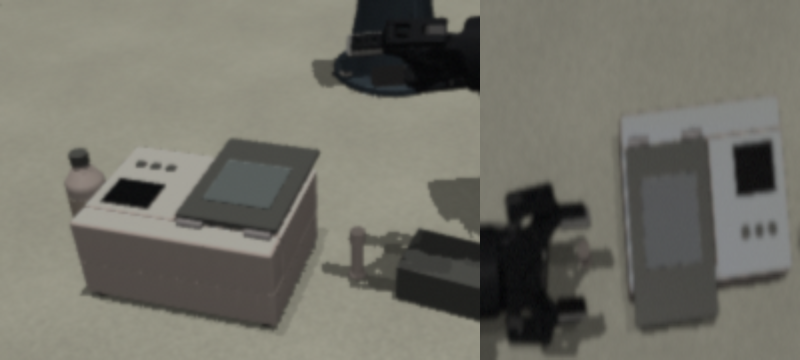

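The lid is shut, the tube at (357,255), the box and the bottle are where they stood, and the hand is clear. I hand the job in.

```bash
python3 -c "
from station import manip
print(manip.sign_off())"
```

```text
the job is handed in; nothing more can be done
None
```

The lid was tipped past its balance, caught on the front finger at about 0.97 rad, and lowered slowly until fully shut. The tube, bottle and tip box were left standing where they were, and the job was handed in with the hand clear at 14 s of the 51 s allowed.

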